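# Slide the petri dish round the vial rack onto its spot

### The job

Slide the closed petri dish along the bench, round the near end of the orange vial rack, until it lies wholly on the round yellow spot, then let go of it. Its lid is loose, so keep the dish flat on the bench top all the way and never lift it. Nothing, neither dish nor gripper, may touch the vial rack or the pipette tip box.

Things in the scene. Friction and masses are not known exactly. Their poses are not given: they have to be found in the camera images.
- dish_center (a point): Centre (half-way up, 7 mm above its underside) of the only petri dish: a round, closed, pale clear dish 60 mm in diameter (56 mm at the foot) and 14 mm high, loose, about 30 g, lying flat on the bench top (z = 0) on one side of the vial rack; round, so its yaw does not matter. z axis up.
- spot_center (a point): Centre of the goal: a flat round yellow spot 100 mm in diameter on the bench top, on the other side of the vial rack from the dish. It is paper-thin and nothing catches on it.
- vial_rack: Orange plastic block with two rows of five bores, some holding small capped vials; fixed. The origin is the centre of its underside. 50 mm along its x axis, 130 mm along its y axis (the long one), 28 mm high, 42 mm to the tops of the vials. It stands between dish and spot, its long axis pointing roughly at the robot: its +y end is the near end, and the bench is clear between that end and the robot. It must not be touched.
- tip_box: Grey box of pipette tips with a clear lid, fixed, shut, beyond the far end of the vial rack. The origin is the centre of its underside; 70 mm along its x axis, 105 mm along y, 62 mm high. It must not be touched.

How it is judged:
At the end, for the whole second after the job is handed in: The petri dish lies flat on the bench with its centre within 22 mm of the centre of the yellow spot (wholly on the spot), released (horizontal distance between dish_center and spot_center below 0.022 m and height (world z) of dish_center below 0.012 m and angle between dish_center's own z axis and vertical below 0.1 rad); the robot touches nothing.
It fails at once if the dish is lifted off the bench by more than 10 mm or tipped by more than about 15 degrees (height (world z) of dish_center above 0.018 m or angle between dish_center's own z axis and vertical above 0.26 rad).
It fails at once if the dish or the robot touches the vial rack (over 0.5 N) (contact force between vial_rack and anything else above 0.5 N).
It fails at once if the dish or the robot touches the tip box (over 0.5 N) (contact force between tip_box and anything else above 0.5 N).
It also fails if it takes over 43 s, if anything falls off the work surface, if the arm or the gripper's body presses on something with over 40 N, if the wrist force passes 120 N, or if a joint passes its speed limit or range.

### The arm

A 7-joint arm with a two-finger parallel gripper is mounted at the origin on a cart in front of the work surface, level with it; the furniture and walls round the work are solid. World frame = base frame: x ahead of the robot, y to its left, z up, the work surface at z = 0. Lengths are in m, angles in rad, forces in N, time in s.
With the tool pointing down it reaches from about 0.4 to 0.9 m from the base axis. Payload 5.5 kg.
Tool frame: the origin (TCP) lies midway between the tips of the shut fingers; the grasp point (between the pads) lies 19 mm behind it (manip.grip_depth is the distance from the TCP to the grasp point, in m); z points along the fingers, x is the direction in which the jaws open and shut, and the axes are right-handed (so a half turn about z gives the same grasp; the last joint's range is limited). The gripper opens to 92 mm and grips with 3 to 60 N. Pads are 19 mm wide; open, the fingers measure 130 mm over their backs; the gripper's body (75 mm by 190 mm) begins 47 mm behind the grasp point.
Start: joints at [-0.895, 0.501, -0.427, 1.55, 0.221, 1.138, -0.21], TCP at [0.261, 0.595, 0.227] pointing down, gripper open.
Joint ranges: [-2.88, 2.88], [-0.31, 2.03], [-1.54, 1.56], [0.2, 2.42], [-1.41, 4.55], [0.19, 2.02], [-2.57, 2.57]. Speed limits (rad/s): [2.57, 2.57, 3.14, 3.14, 3.14, 3.14, 3.14].

### API

Orientations are given as a unit quaternion [x, y, z, w].
In Python, from bench import manip, effector, viewer gives the robot as it stands. Calls block until the motion is done:
- manip.move_pose(position, orientation): joint-space move of the TCP to a pose.
- manip.servo_line(position, ori=None, vel=0.15): straight line of the TCP; ori=None keeps the orientation; vel is the mean speed in m/s.
- manip.movej(angles): joint-space move.
- effector.open_jaws() and effector.close(f_grip=None): open the fingers fully, or close them until they stop; f_grip is the grip in N (None keeps the last).
- manip.sleep(seconds).
- manip.solve_ik(position, orientation): joint angles nearest the present ones, or None.
- viewer.get_image(name): name is "side" or "top" or "wrist"; returns the picture (400x640x3 uint8, red, green, blue); there is no depth.
- viewer.get_calibration(name): a dict with "vfov" (degrees; the focal length in pixels is half the picture's height over the tangent of half this angle, whatever the lens; pixels are square), "cx", "cy" (the principal point, pixels), "eye" and "attitude" of the camera in the world. Camera axes: x right, y down, z forward; pixel columns grow to the right and rows downward; lengths in m; the calibration is good to about 2 mm. The wrist camera is an equidistant fisheye: a pixel r from the principal point sees the ray r / f radians off the axis. A picture is of the moment at which its call begins: read the wrist's pose just before it. get_calibration takes no time and is no camera call; for the wrist camera it gives the pose at the moment of the call.
A pose or a line that the arm cannot do raises manip.PlanningError and nothing moves.
- manip.hand_in(): hands the job in, once; it reports no verdict.
Readings, each from a call of its own:
- manip.current_clock(): time.
- manip.current_q(): joint angles.
- manip.current_joint_velocities(): joint speeds.
- manip.current_tau(): joint torques, N m.
- manip.current_tool_pos(): TCP position.
- manip.current_tcp_rot(): TCP orientation.
- manip.current_force(): force on the tool from outside, world axes, zero at the start.
- manip.current_wrist_torque(): the same for the moment, N m.
- manip.current_finger_gap(): finger opening in m.
Only numpy, scipy, OpenCV 4.12 (cv2) and the standard library are available. Lean on these libraries where they do the work, as an engineer would, in place of code of your own. Each camera call takes 0.05 s, during which the arm holds its last target. There are 200 camera calls.

## Working session

There is one attempt and no reset: what is moved stays moved. The work goes in short steps, each a Python script; the robot and the scene stay as the last script left them, time stands still between calls to the robot, and variables do not carry over. Pictures are saved under pics/ and viewed, about 8 in all and at most 12, crops included, and the job is handed in when it is done.

```bash
mkdir -p pics; ls; python3 - <<'E'
from bench import manip, effector, viewer
import cv2, numpy as np
for n in("top","side"):
    c=viewer.get_calibration(n); print(n,c)
    cv2.imwrite(f"pics/{n}0.png",viewer.get_image(n)[:,:,::-1])
print(manip.current_clock(),manip.current_tcp_rot(),manip.current_finger_gap(),manip.grip_depth)
E
```

```text
pics
top {'vfov': 54.972861413997904, 'cx': 322.21957988927124, 'cy': 200.67284039151446, 'eye': array([ 0.5445714 , -0.21508616,  0.95698812]), 'attitude': array([ 0.70862629, -0.70511789,  0.02065966, -0.0151895 ])}
side {'vfov': 55.24735519065649, 'cx': 320.23252096657137, 'cy': 205.7320516479739, 'eye': array([ 0.36761422, -0.89813469,  0.60404095]), 'attitude': array([ 0.89044479, -0.11365175,  0.06757703, -0.43545918])}
0.1 [ 8.37006470e-01  5.47192295e-01 -7.40732583e-04  4.61067415e-04] 0.09183665789280694 0.0188
```

View pics/top0.png

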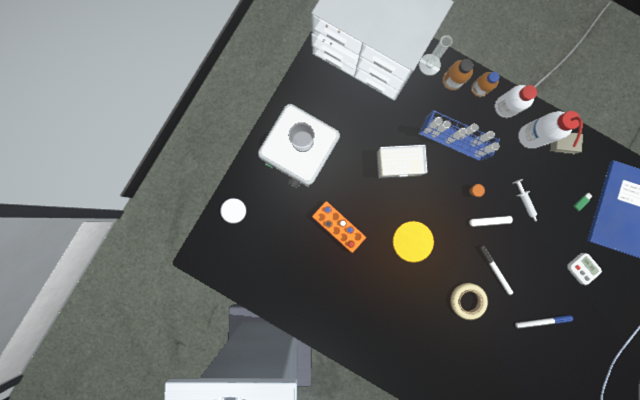

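View pics/side0.png

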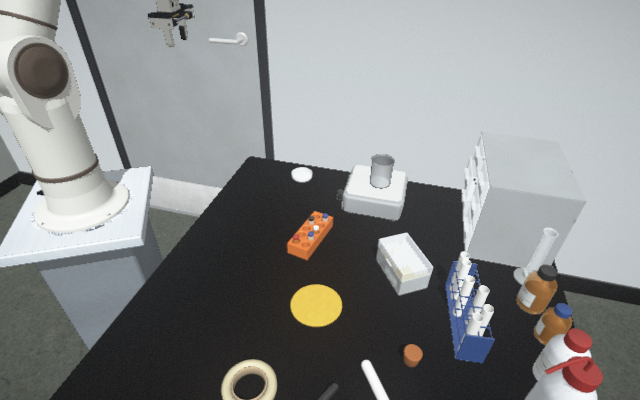

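Top view: dish at (233,210), orange rack about (339,227), yellow spot (413,242), tip box (403,161), and a balance near (300,143). The side view agrees.

```bash
cat > h.py <<'E'
import cv2, numpy as np
from scipy.spatial.transform import Rotation as R
from bench import manip, effector, viewer
def ray2plane(c,px,z):
    px=np.atleast_2d(px).astype(float); f=200/np.tan(np.radians(c['vfov'])/2)
    d=np.c_[(px[:,0]-c['cx'])/f,(px[:,1]-c['cy'])/f,np.ones(len(px))]
    d=R.from_quat(c['attitude']).apply(d); e=np.array(c['eye'])
    return (e+d*((z-e[2])/d[:,2])[:,None])[:,:2]
def big(mask,near=None):
    n,l,s,ce=cv2.connectedComponentsWithStats(mask.astype(np.uint8))
    ok=[i for i in range(1,n) if s[i,4]>40]
    i=max(ok,key=lambda i:s[i,4]) if near is None else min(ok,key=lambda i:np.hypot(*(ce[i]-near)))
    cs,_=cv2.findContours((l==i).astype(np.uint8),cv2.RETR_EXTERNAL,cv2.CHAIN_APPROX_NONE)
    return max(cs,key=len)[:,0,:],ce[i],s[i,4]
def hsv(im): return cv2.cvtColor(im,cv2.COLOR_RGB2HSV).astype(int)
def circ(c,cnt,z):
    p=ray2plane(c,cnt,z); (x,y),r=cv2.minEnclosingCircle(p.astype(np.float32)); return np.round([x,y,2*r],4)
E
python3 - <<'E'
from h import *
G={}
for n,dn in(("top",(233,210)),("side",(302,174))):
    c=viewer.get_calibration(n); im=cv2.imread(f"pics/{n}0.png")[:,:,::-1].copy(); h=hsv(im)
    H,S,V=h[...,0],h[...,1],h[...,2]
    cy,_,_=big((H>=20)&(H<=32)&(S>150)&(V>120)); print(n,"spot",circ(c,cy,0))
    cd,_,_=big((S<60)&(V>140),dn); print("dish z14",circ(c,cd,0.014),"z7",circ(c,cd,0.007))
    m=((H>=3)&(H<=17)&(S>150)&(V>100)).astype(np.uint8); m=cv2.morphologyEx(m,cv2.MORPH_CLOSE,np.ones((5,5)))
    cr,_,_=big(m,(339,227) if n=="top" else (310,235))
    for z in(0.028,0.0):
        p=ray2plane(c,cr,z); r=cv2.minAreaRect((p*1000).astype(np.float32)); print("rack",z,r,cv2.boxPoints(r).round().tolist())
c=viewer.get_calibration("top")
print("tipbox z62 corners",ray2plane(c,[(378,147),(424,145),(427,175),(381,178)],.062).round(3).tolist())
print("balance z~.06",ray2plane(c,[(290,104),(340,137),(312,186),(260,152),(298,184)],.05).round(3).tolist())
print("table edge", ray2plane(c,[(174,263),(310,40),(400,396)],0).round(3).tolist())
E
```

```text
top spot [ 0.4934 -0.448   0.103 ]
dish z14 [ 0.5675 -0.0036  0.0622] z7 [ 0.5677 -0.002   0.0627]
rack 0.028 ((529.50634765625, -262.39105224609375), (132.68939208984375, 53.15959548950195), 48.05613327026367) [[465.0, -294.0], [505.0, -330.0], [594.0, -231.0], [554.0, -195.0]]
rack 0.0 ((529.0523071289062, -263.8168640136719), (136.688720703125, 54.761844635009766), 48.05610656738281) [[463.0, -296.0], [504.0, -333.0], [595.0, -231.0], [554.0, -195.0]]
side spot [ 0.495  -0.4459  0.1013]
dish z14 [ 0.5666 -0.0102  0.0768] z7 [5.689e-01 3.000e-04 7.770e-02]
rack 0.028 ((526.6758422851562, -274.9378356933594), (154.50254821777344, 64.14996337890625), 47.93065643310547) [[451.0, -311.0], [499.0, -354.0], [602.0, -239.0], [555.0, -196.0]]
rack 0.0 ((534.4073486328125, -244.64556884765625), (162.01254272460938, 67.26809692382812), 47.930660247802734) [[455.0, -282.0], [505.0, -327.0], [614.0, -207.0], [564.0, -162.0]]
tipbox z62 corners [[0.717, -0.352], [0.722, -0.461], [0.652, -0.467], [0.644, -0.359]]
balance z~.06 [[0.822, -0.144], [0.743, -0.264], [0.625, -0.198], [0.706, -0.074], [0.63, -0.164]]
table edge [[0.437, 0.142], [1.003, -0.189], [0.118, -0.414]]
```

```bash
cat >> h.py <<'E'
def down(yaw):  # tool z down, jaw (x) axis at yaw in world
    return (R.from_euler('z',yaw)*R.from_quat([1,0,0,0])).as_quat()
PATH=[(0.385,-0.24),(0.385,-0.35),(0.494,-0.447)]
D=(0.5675,-0.0035)
E
python3 - <<'E'
from h import *
lo=np.array([-2.88,-.31,-1.54,.2,-1.41,.19,-2.57]);hi=np.array([2.88,2.03,1.56,2.42,4.55,2.02,2.57])
for a in range(-90,271,30):
    o=down(np.radians(a)); r=[]
    for p in [(*D,.16),(*D,.004)]+[(*p,.004) for p in PATH]:
        q=manip.solve_ik(np.array(p),o); r.append(None if q is None else round(float(np.min(np.minimum(np.array(q)-lo,hi-np.array(q)))),2))
        if q is not None: last=np.round(q,2)
    print(a,r,last)
E
```

```text
-90 [0.58, 0.42, 0.22, 0.38, 0.38] [ 0.05  1.06  1.02  1.67 -1.03  1.04 -0.15]
-60 [0.58, 0.42, 0.22, 0.38, 0.47] [ 0.1   1.    0.93  1.66 -0.94  0.99  0.33]
-30 [0.58, 0.42, 0.22, 0.39, 0.56] [ 0.14  0.95  0.84  1.66 -0.85  0.93  0.79]
0 [0.58, 0.42, 0.22, 0.38, 0.61] [ 0.34  0.82  0.51  1.66 -0.52  0.8   1.09]
30 [0.58, 0.42, 0.23, 0.35, 0.56] [ 0.56  0.77  0.19  1.65 -0.2   0.75  1.37]
60 [0.59, 0.43, 0.24, 0.37, 0.56] [ 0.55  0.77  0.21  1.65 -0.22  0.75  1.91]
90 [0.59, 0.44, 0.24, 0.09, 0.14] [ 0.55  0.77  0.21  1.65 -0.22  0.75  2.43]
120 [0.59, 0.46, 0.26, 0.06, 0.45] [ 1.37  1.09 -1.09  1.62  1.06  1.13  2.09]
150 [0.16, 0.36, 0.02, 0.06, 0.07] [-0.06  1.32  1.34  1.67 -1.34  1.33 -2.11]
180 [0.16, 0.06, 0.22, 0.38, 0.28] [ 0.01  1.13  1.12  1.67 -1.13  1.13 -1.67]
210 [0.2, 0.27, 0.22, 0.38, 0.67] [ 0.24  0.88  0.68  1.66 -0.69  0.86 -1.41]
240 [0.56, 0.48, 0.23, 0.38, 0.67] [ 0.24  0.88  0.68  1.66 -0.69  0.86 -0.89]
270 [0.58, 0.42, 0.22, 0.38, 0.38] [ 0.05  1.06  1.02  1.67 -1.03  1.04 -0.15]
```

```bash
python3 - <<'E'
from h import *
manip.move_pose(np.array([*D,.17]),down(np.radians(60)))
manip.sleep(.2)
c=viewer.get_calibration("wrist"); im=viewer.get_image("wrist"); cv2.imwrite("pics/w1.png",im[:,:,::-1])
print(c,manip.current_tool_pos(),manip.current_clock(),np.round(manip.current_q(),2))
# project expected dish centre
f=200/np.tan(np.radians(c['vfov'])/2)
v=R.from_quat(c['attitude']).inv().apply(np.array([*D,.014])-c['eye']); th=np.arctan2(np.hypot(v[0],v[1]),v[2]); u=v[:2]/np.hypot(v[0],v[1])*th*f
print(u+[c['cx'],c['cy']])
E
```

```text
{'vfov': 65.70646984690485, 'cx': 318.54910335107905, 'cy': 199.87022561150255, 'eye': array([0.49705488, 0.03809737, 0.32728936]), 'attitude': array([0.85575413, 0.4942363 , 0.07706545, 0.13219782])} [ 0.5675317  -0.00283424  0.17001328] 2.75 [ 0.04  0.39 -0.1   1.82  0.05  0.93  0.97]
[317.37713561 183.81817562]
```

View pics/w1.png

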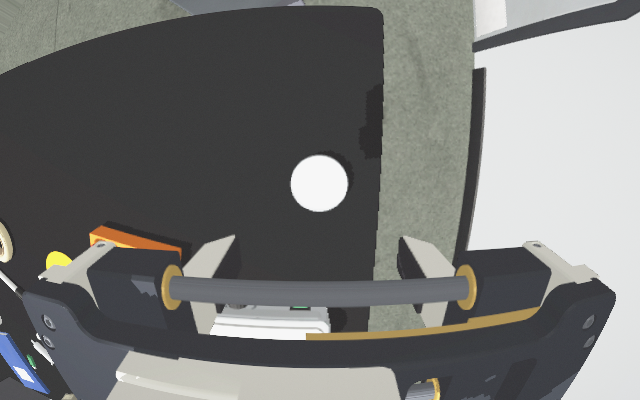

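The wrist view shows the dish centred at (319,183), against a predicted (317,184), so the position holds to about 1 mm. Next I go down, grip lightly and check.

```bash
python3 - <<'E'
from h import *
o=down(np.radians(60))
manip.servo_line(np.array([*D,.04]),o,vel=.15)
manip.servo_line(np.array([*D,.004]),o,vel=.05)
print(manip.current_tool_pos(),manip.current_force())
effector.close(f_grip=5)
manip.sleep(.2)
print(manip.current_finger_gap(),manip.current_tool_pos(),manip.current_force(),manip.current_clock())
cv2.imwrite("pics/w2.png",viewer.get_image("wrist")[:,:,::-1])
E
```

```text
[ 0.56763052 -0.003472    0.00402908] [-0.15100847  0.76879708 -1.14959971]
0.05933846353298155 [ 0.56761684 -0.00348878  0.00411255] [-0.48801976 -0.02123885  1.66738925] 5.45
```

View pics/w2.png

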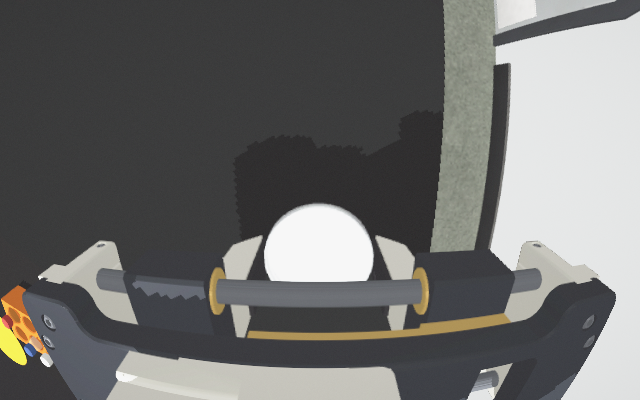

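The fingers hold the dish at a 59 mm gap and it lies flat (about (318,255)). Now I slide it round the near end.

```bash
python3 - <<'E'
from h import *
o=down(np.radians(60))
for p in PATH:
    manip.servo_line(np.array([*p,.004]),o,vel=.08)
    print(np.round(manip.current_tool_pos(),4),round(manip.current_finger_gap(),4),np.round(manip.current_force(),1),manip.current_clock())
cv2.imwrite("pics/top2.png",viewer.get_image("top")[:,:,::-1])
cv2.imwrite("pics/side2.png",viewer.get_image("side")[:,:,::-1])
E
```

```text
[ 0.385  -0.2399  0.004 ] 0.0596 [1.5 3.  4.6] 9.3833
[ 0.3836 -0.3489  0.0036] 0.0593 [-0.3  3.8  7.3] 10.9083
[ 0.4911 -0.4465  0.0031] 0.0594 [-2.7  2.7  4.8] 12.8833
```

View pics/side2.png

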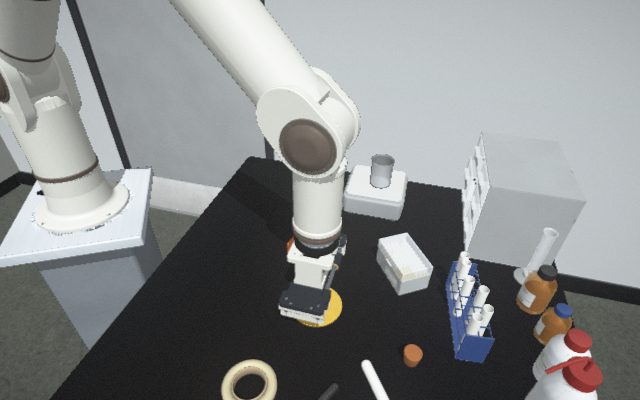

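The gripper stands over the yellow spot, around (315,305), clear of the rack and the tip box. Next I release, rise, back off and check.

```bash
python3 - <<'E'
from h import *
o=down(np.radians(60))
effector.open_jaws(); manip.sleep(.2)
p=np.array(manip.current_tool_pos()); print(p,manip.current_finger_gap())
manip.servo_line(p+[0,0,.04],vel=.05)
manip.servo_line(p+[0,0,.2],vel=.15)
manip.servo_line(np.array([.42,-.20,.25]),vel=.2)
manip.sleep(.3)
for n in("top","side"):
    c=viewer.get_calibration(n); im=viewer.get_image(n); cv2.imwrite(f"pics/{n}3.png",im[:,:,::-1]); h=hsv(im)
    H,S,V=h[...,0],h[...,1],h[...,2]
    g=(413,242) if n=="top" else (317,303)
    cy,_,_=big((H>=20)&(H<=32)&(S>150)&(V>120),g); print(n,"spot",circ(c,cy,0))
    cd,_,_=big((S<70)&(V>140),g); print("dish",circ(c,cd,0.014))
print(manip.current_clock(),manip.current_tool_pos(),manip.current_force())
a=cv2.imread("pics/top3.png")[150:330,300:520];b=cv2.imread("pics/side3.png")[210:390,210:430]
cv2.imwrite("pics/c3.png",cv2.resize(np.hstack([a,b]),None,fx=1.8,fy=1.8))
E
```

```text
[ 0.4940458  -0.44699766  0.00405119] 0.0915082263477084
top spot [ 0.4935 -0.4482  0.1025]
dish [ 0.4903 -0.4458  0.0606]
side spot [ 0.4946 -0.4458  0.101 ]
dish [ 0.4907 -0.4493  0.0655]
17.9333 [ 0.41997443 -0.2001587   0.24985946] [ 0.27372052  0.11945    -0.36717271]
```

View pics/c3.png

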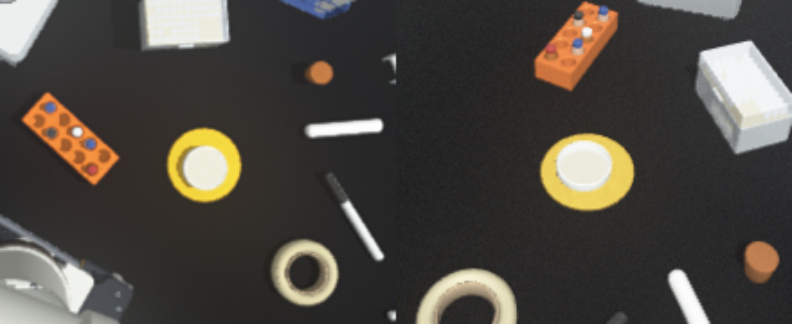

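Both views show the dish flat and wholly on the yellow spot, about 4–5 mm off centre, with the gripper clear. Handing in.

```bash
python3 -c "
from bench import manip
print(manip.hand_in(), manip.current_clock())"
```

```text
the job is handed in; nothing more can be done
the job is handed in; nothing more can be done
```

The dish is flat and wholly on the yellow spot, released, and the job is handed in; `hand_in()` gives no verdict, so I can't confirm the score.

**What I did:** I gripped the dish at 5 N and slid it flat along the bench round the near end of the rack. I then opened the jaws and raised the gripper clear.

**Last checks:**
- **Position:** the dish centre is about 4 mm from the spot centre in the top view and about 5 mm in the side view; the limit is 22 mm.
- **Dish during the slide:** the finger gap stayed at about 59 mm (dish 60 mm). Tool height stayed at 3–4 mm at each waypoint.
- **Rack and tip box:** the path was planned to keep the gripper clear of both, and neither shows as moved in the final pictures. I had no direct reading of contact on them.
- **Time:** 17.9 s at the last reading before handing in, against 43 s allowed.

**Disagreements:**
- **Dish width:** the side view measured the dish too wide, 77 mm at the start and 65 mm at the end. I relied on the top view, and the wrist view confirmed the starting position to about 1 mm.
- **Upward force:** the tool read up to about 7 N upward while sliding, well below the limits. I did not find the cause.

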